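# Put the spray can back in the organiser and click its cap on

### The job

Tidy the cleaning corner of the drinks counter: stand the green-and-white spray can upright in the empty round pocket of the dark organiser that fits it and let go of it, then put its green cap over the nozzle and press it straight down until it clicks and is fully home. Keep pressing after the click and finish while still holding that push on the cap, about as firm as the click itself took; leave everything else on the counter where it stands.

Things in the scene. Friction and masses are not known exactly. Their poses are not given: they have to be found in the camera images.
- can_mid (a point): Spray can, white with a green band and a yellow stripe, standing upright, uncapped; round, 53 mm across, 138 mm tall over its grey nozzle, about 0.2 to 0.35 kg. This point is on its axis, half-way up (69 mm above its foot); z is its axis, up. Grip its straight body, which goes up to 106 mm above the foot.
- spray_can: The same can; origin at the centre of its foot, z up along its axis. Above its flat ledge (at 108 mm) stands a white collar, 37 mm across, up to 125 mm, with four small sprung lugs centred at 116.5 mm that stand out to 45 mm across; then the nozzle, 14 mm across, up to 138 mm.
- can_ledge (a point): Centre of the ledge round the can's collar, 108 mm above the can's foot: the cap's rim rests on this ledge when the cap is fully home.
- cap_mid (a point): The can's cap: green plastic cup with a closed top, standing open end down; round, 49 mm across, 40 mm tall, 25 g, inside 44 mm across and 37 mm deep. This point is on its axis, half-way up (20 mm above its open rim); z is its axis, up.
- cap: The same cap; origin at the centre of its open rim, z up. A rib inside it snaps over the can's lugs. Going down, it meets them 7 to 8 mm above fully home; the push rises to about 8 N, drops suddenly (the click) about 3 mm above home, where the cap pulls itself onto the ledge, then rises stiffly.
- cap_rim (a point): Centre of the cap's open rim, 20 mm below cap_mid. Fully home it coincides with can_ledge.
- round_pocket (a point): Centre of the mouth of the empty round pocket in the organiser, 58 mm across (3 mm chamfer at the mouth), 28 mm deep, its flat grey floor 7 mm above the counter; z up, y along the organiser's long side towards the other pockets.
- caddy: Dark grey organiser, a fixed block 100 mm (x) by 250 mm (y) by 35 mm tall; origin at the centre of its underside, y along its long side. Three pockets 28 mm deep in a row along y: the round one (58 mm) at y = -84 mm, an empty square one (58 mm, not for the can) in the middle, a small round one (42 mm) at y = +78 mm with the gel bottle in it.
- gel_bottle: Clear hand-gel bottle with a blue label and white cap, 39 mm across, 105 mm tall, standing in the organiser's small pocket; origin at its foot. Leave alone.
- sugar_jar: Small glass sugar jar with a wooden lid, 54 mm across, 85 mm tall, near the can or the cap; origin at its foot. Leave alone.
- paper_cup: Empty white paper cup, mouth up, 72 mm across at the rim, 80 mm tall, near the can or the cap; origin at its foot. Leave alone.
- wipes: White and blue wipes canister with a blue lid, 86 mm across, 205 mm tall, at the back left; origin at its foot. Leave alone.
- coffee_jar: Amber glass coffee jar with a red lid, 72 mm across, 130 mm tall, at the back right; origin at its foot. Leave alone.
- mug: Blue mug, 76 mm across, 85 mm tall, at the back; origin at its foot. Leave alone.

How it is judged:
By the outcome, as a careful person would: the job done as asked, in the order asked, and still so for the second after the job is handed in, while the arm keeps its last pose, push and grip.
It also fails if it takes over 69 s, if anything falls off the work surface, if the arm or the gripper's body presses on something with over 40 N, if the wrist force passes 120 N, or if a joint passes its speed limit or range.

### The arm

A 7-joint arm with a two-finger parallel gripper is mounted at the origin on the work surface. World frame = base frame: x ahead of the robot, y to its left, z up, the work surface at z = 0. Lengths are in m, angles in rad, forces in N, time in s.
With the tool pointing down it reaches from about 0.425 to 0.825 m from the base axis. Payload 3.6 kg.
Tool frame: the origin (TCP) lies on the centre line of the jaws, within the pads' length; the fingertips stand 22 mm ahead of it and the grasp point (between the pads) lies 3 mm ahead of it (r.finger_overhang is the distance from the TCP to the fingertips, in m); z points along the fingers, y is the line along which they close (so a half turn about z gives the same grasp; the last joint's range is limited). The gripper opens to 85 mm and grips with 20 to 120 N. Pads are 22 mm wide; open, the fingers measure 114 mm over their backs; the gripper's body (76 mm by 85 mm) begins 54 mm behind the grasp point. The pads swing forward as they close: fully open they stand 13 mm farther back than shut.
Start: joints at [1.321, 0.615, -0.013, 1.423, 0.008, 1.103, -0.04], TCP at [0.144, -0.634, 0.253] pointing down, gripper open.
Joint ranges: [-3.12, 3.12], [-0.3, 2.06], [-1.34, 1.32], [0.26, 2.42], [-1.36, 4.5], [0.01, 1.98], [-2.84, 2.84]. Speed limits (rad/s): [2.79, 2.79, 3.14, 3.14, 3.14, 3.14, 3.14].

### API

Orientations are given as a rotation vector (axis times angle).
In Python, from workcell import r gives the robot as it stands.
- The arm moves only by the tool play_rows, never from a script. Its argument "deltas" is a list of rows, each an object with "rot": the turn, a rotation vector about the tool's x, y, z in degrees, a list of three; "translation": the shift along the tool's x, y, z in mm, a list of three; "jaw": the opening, from 0 (shut) to 1 (fully open). In form: [{"rot": [wx, wy, wz], "translation": [x, y, z], "jaw": jaw}, ...]. A call has exactly 8 rows; each row shifts and turns the commanded pose from where the row before left it, along the tool's axes as they then stand; what a row does not reach is not made up. A row lasts 1/12 s, in which the tool goes at most 41.7 mm and 7.16 degrees, less where a joint would pass 70% of its speed; a pose out of reach is approached as far as the arm can. A call with a gripper value outside its range is refused whole. The fingers move at their own pace and stop on an object; "squeeze" is the grip in N (left out, the last holds). Time passes only in rows, so rows that do not move let the fingers close, or fill a call up. It gives the time, the measured TCP pose, the force, the opening and the grip force at its end, in the units of the state.
- r.get_obs(): the state, without advancing time (a new reading comes with each control period).
- r.capture(name): name is "scene" or "top" or "wrist"; returns the picture (480x640x3 uint8, red, green, blue); there is no depth.
- r.camera_params(name): a dict with "intrinsics" (3x3 intrinsics, pixels), "xyz" and "attitude" of the camera in the world. Camera axes: x right, y down, z forward; pixel columns grow to the right and rows downward; lengths in m; the calibration is good to about 2 mm. A picture is of the moment at which its call begins: read the wrist's pose just before it. camera_params takes no time and is no camera call; for the wrist camera it gives the pose at the moment of the call.
- r.finish_job(): hands the job in; it is judged then, once.
The state is a dict: "time_s": time; "qpos": joint angles; "dq": joint speeds; "joint_torque": joint torques, N m; "position": TCP position; "eef_rot": TCP orientation; "wrist_force": force on the tool from outside, world axes, zero at the start; "torque": the same for the moment, N m; "finger_gap": finger opening in m; "gripper_force": force on a finger pad.
Only numpy, scipy, OpenCV 4.12 (cv2) and the standard library are available. Lean on these libraries where they do the work, as an engineer would, in place of code of your own. Each camera call takes 0.05 s, during which the arm holds its last target. There are 200 camera calls.

## Working session

There is one attempt and no reset: what is moved stays moved. The work goes in short steps, Python scripts to look and compute and a tool call to move; the robot and the scene stay as the last step left them, time stands still between calls to the robot, and variables do not carry over. Pictures are saved under pics/ and viewed, at most 10 in all, crops included, and the job is handed in when it is done.

Besides the shell and the picture viewer there is one more tool, called after "Request:" as name([rows], argument=value, ...), one row to a line, values as JSON. play_rows: Moves the arm, as the interface text tells. Its arguments: {"type":"object","properties":{"deltas":{"type":"array"},"squeeze":{"type":"number"}},"required":["deltas"]}

```bash
mkdir -p pics; ls; python3 - <<'E'
from workcell import r
import cv2,numpy as np
o=r.get_obs();print(o)
for n in("scene","top"):
    im=r.capture(n);cv2.imwrite(f"pics/{n}0.png",im[:,:,::-1]);p=r.camera_params(n);print(n,p)
E
```

```text
pics
{'time_s': 0.0, 'qpos': array([ 1.3214857 ,  0.61590962, -0.01262697,  1.42492945,  0.0081163 ,
        1.10340363, -0.04040253]), 'dq': array([-3.67407402e-05,  1.39642608e-04, -3.40709700e-04, -1.19409169e-05,
       -1.01633297e-03, -2.80737377e-04,  6.40946592e-04]), 'joint_torque': array([-2.62571220e-04, -4.69212162e+01,  2.59290989e-01, -1.71032792e+01,
        1.00404714e-02,  9.72888985e-03,  1.10375078e-05]), 'position': array([ 0.1434827 , -0.63322509,  0.25213416]), 'eef_rot': array([-3.11954152e+00, -3.49105151e-01,  5.26676866e-04]), 'wrist_force': array([ 0.5547609 , -0.05891164,  0.00653088]), 'torque': array([-0.06344851, -0.00530221, -0.03476329]), 'gripper_force': 0.0, 'finger_gap': 0.08551639086414597}
scene {'intrinsics': array([[576.52546787,   0.        , 314.75890869],
       [  0.        , 576.52546787, 232.02635676],
       [  0.        ,   0.        ,   1.        ]]), 'xyz': array([ 1.49266455, -0.46337022,  0.82669902]), 'attitude': array([-1.97674305, -1.15386074,  0.5824218 ])}
top {'intrinsics': array([[587.30634718,   0.        , 325.12894113],
       [  0.        , 587.30634718, 245.13702371],
       [  0.        ,   0.        ,   1.        ]]), 'xyz': array([ 0.45873533, -0.00474545,  1.36981912]), 'attitude': array([-2.14005388,  2.18012304, -0.12217868])}
```

View pics/scene0.png

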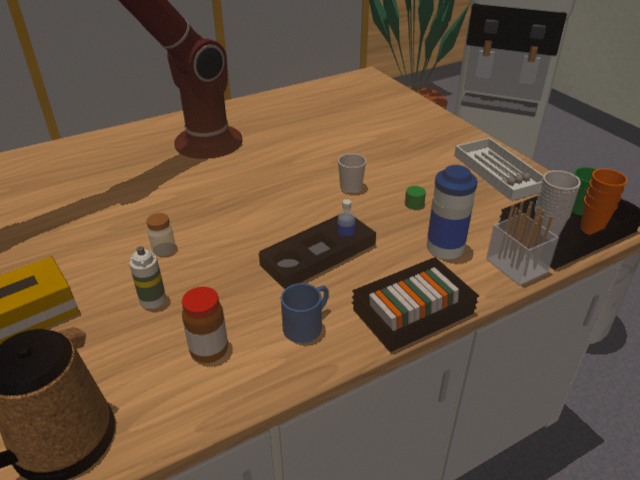

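View pics/top0.png

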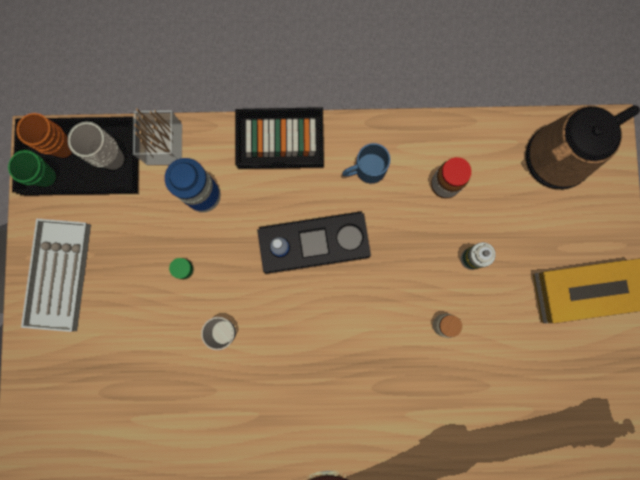

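The scene view shows the can at about (148,278), the sugar jar at (161,235), the organiser's round pocket at (288,263) and the cap at (415,197). The top view shows the can nozzle near (483,253), the round pocket at (349,237), the cap at (180,268), the cup at (219,332) and the jar at (449,325).

```bash
cat > h.py <<'E'
import cv2,numpy as np
from scipy.spatial.transform import Rotation as R
from workcell import r
def hit(p,uv,z):
    d=R.from_rotvec(p["attitude"]).as_matrix()@np.linalg.solve(p["intrinsics"],[uv[0],uv[1],1.])
    c=np.asarray(p["xyz"]); return c+d*(z-c[2])/d[2]
def proj(p,X):
    q=p["intrinsics"]@(R.from_rotvec(p["attitude"]).as_matrix().T@(np.asarray(X)-p["xyz"])); return q[:2]/q[2]
def totool(o,X):  # world target TCP -> mm in tool axes
    return 1e3*R.from_rotvec(o["eef_rot"]).as_matrix().T@(np.asarray(X)-o["position"])
def blob(m,win=None):
    m=m.astype(np.uint8)
    if win: k=np.zeros_like(m);a,b,c,d=win;k[b:d,a:c]=1;m=m*k
    cs,_=cv2.findContours(m,cv2.RETR_EXTERNAL,cv2.CHAIN_APPROX_NONE)
    return max(cs,key=cv2.contourArea)
E
python3 - <<'E'
from h import *
t=cv2.imread("pics/top0.png");s=cv2.imread("pics/scene0.png")
pt,ps=r.camera_params("top"),r.camera_params("scene")
ht=cv2.cvtColor(t,cv2.COLOR_BGR2HSV);hs=cv2.cvtColor(s,cv2.COLOR_BGR2HSV)
g=lambda h:(h[...,0]>45)&(h[...,0]<80)&(h[...,1]>120)&(h[...,2]>50)
c=blob(g(ht),(150,240,215,300));e=cv2.fitEllipse(c);print("cap top",e,hit(pt,e[0],.038))
c=blob(g(hs),(395,175,435,215));b=cv2.boundingRect(c);print("cap scene",b,hit(ps,(b[0]+b[2]/2,b[1]+b[3]/2),.02))
# can
c=blob((ht[...,1]<60)&(ht[...,2]>110),(460,235,505,275));e=cv2.minEnclosingCircle(c);print("can white",e,hit(pt,e[0],.117))
print("nozzle", hit(pt,(483,253),.138), hit(ps,(140,250),.138))
# caddy
c=blob(ht[...,2]<75,(245,200,385,285));print("caddy",cv2.minAreaRect(c))
q=cv2.boxPoints(cv2.minAreaRect(c));print([hit(pt,x,.035).round(3) for x in q])
m=cv2.inRange(ht[...,2],80,255)
c=blob((ht[...,2]>75)&(ht[...,1]<60),(333,222,366,254));e=cv2.minEnclosingCircle(c);print("pocket floor",e,hit(pt,e[0],.007))
for n,uv,z in(("jar",(449,325),.085),("cup",(219,332),.08),("gel",(278,244),.105),("coffee",(456,172),.13)):print(n,hit(pt,uv,z).round(3))
cv2.imwrite("pics/z.png",cv2.resize(np.hstack([t[220:290,450:520],t[200:270,315:385]]),None,fx=5,fy=5))
E
```

```text
cap top ((180.6414337158203, 268.0677795410156), (18.074661254882812, 20.875932693481445), 101.83433532714844) [0.56767973 0.32751594 0.038     ]
cap scene (407, 186, 18, 23) [0.56886173 0.33279211 0.02      ]
can white ((482.6875, 253.875), 12.419370651245117) [ 0.57962888 -0.33927088  0.117     ]
nozzle [ 0.57944073 -0.33441213  0.138     ] [ 0.58582289 -0.34479479  0.138     ]
caddy ((313.4161682128906, 242.2052001953125), (46.75758361816406, 107.20030975341797), 81.25383758544922)
[array([0.659, 0.154, 0.035]), array([ 0.692, -0.09 ,  0.035]), array([ 0.585, -0.104,  0.035]), array([0.552, 0.138, 0.035])]
pocket floor ((349.0096130371094, 237.0576934814453), 12.16576862335205) [ 0.63560668 -0.05824808  0.007     ]
jar [ 0.429 -0.267  0.085]
cup [0.423 0.232 0.08 ]
gel [0.611 0.1   0.105]
coffee [ 0.757 -0.287  0.13 ]
```

View pics/z.png

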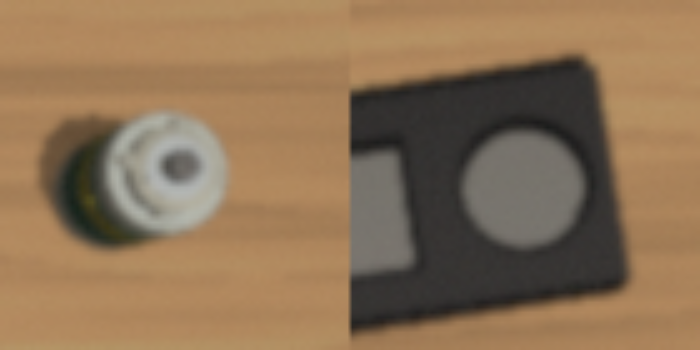

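The crop shows the nozzle at about (486,253) in top pixels and the can ledge centred near (483,254), so the can is at about (0.580,-0.341). The pocket floor is a full disc, which puts the pocket at about (0.635,-0.058).

```bash
python3 - <<'E'
from h import *
o=r.get_obs();print(totool(o,[.58,-.341,.27]),R.from_rotvec(o["eef_rot"]).as_matrix().round(3))
E
```

```text
[ 490.31649207 -188.61848623  -17.31737095] [[ 0.975  0.221 -0.001]
 [ 0.221 -0.975  0.002]
 [-0.    -0.002 -1.   ]]
```

Request:
play_rows([
  {"rot": [0, 0, 0], "translation": [30, -12, -1], "jaw": 1},
  {"rot": [0, 0, 0], "translation": [30, -12, -1], "jaw": 1},
  {"rot": [0, 0, 0], "translation": [30, -12, -1], "jaw": 1},
  {"rot": [0, 0, 0], "translation": [30, -12, -1], "jaw": 1},
  {"rot": [0, 0, 0], "translation": [30, -12, -1], "jaw": 1},
  {"rot": [0, 0, 0], "translation": [30, -12, -1], "jaw": 1},
  {"rot": [0, 0, 0], "translation": [30, -12, -1], "jaw": 1},
  {"rot": [0, 0, 0], "translation": [30, -12, -1], "jaw": 1},
])

```text
time_s: 0.77
position: [0.3574, -0.4859, 0.2609]
eef_rot: [-3.121, -0.349, 0.001]
wrist_force: [0.7, 0.0, 0.7]
finger_gap: 0.0856
gripper_force: 0.0
```

Request:
play_rows([
  {"rot": [0, 0, 0], "translation": [32, -12, -2], "jaw": 1},
  {"rot": [0, 0, 0], "translation": [32, -12, -2], "jaw": 1},
  {"rot": [0, 0, 0], "translation": [32, -12, -2], "jaw": 1},
  {"rot": [0, 0, 0], "translation": [32, -12, -2], "jaw": 1},
  {"rot": [0, 0, 0], "translation": [32, -12, -1], "jaw": 1},
  {"rot": [0, 0, 0], "translation": [32, -12, 0], "jaw": 1},
  {"rot": [0, 0, 0], "translation": [32, -12, 0], "jaw": 1},
  {"rot": [0, 0, 0], "translation": [26, -9, 0], "jaw": 1},
])

```text
time_s: 1.43
position: [0.5819, -0.3383, 0.2697]
eef_rot: [-3.119, -0.353, -0.0]
wrist_force: [0.5, 0.6, 0.4]
finger_gap: 0.0852
gripper_force: 0.0
```

```bash
python3 - <<'E'
from h import *
o=r.get_obs();print(o["time_s"],o["position"],totool(o,[.58,-.341,.091]),R.from_rotvec(o["eef_rot"]).as_matrix().round(3))
p=r.camera_params("wrist");im=r.capture("wrist");print(p);cv2.imwrite("pics/w1.png",im[:,:,::-1])
print(proj(p,[.58,-.341,.138]),proj(p,[.58,-.341,.108]))
E
```

```text
1.4333 [ 0.58191892 -0.3383084   0.26965384] [ -2.55323682   2.57328598 178.64763994] [[ 0.975  0.224 -0.   ]
 [ 0.224 -0.975  0.002]
 [ 0.    -0.002 -1.   ]]
{'intrinsics': array([[397.39204262,   0.        , 319.82390609],
       [  0.        , 397.39204262, 240.59902962],
       [  0.        ,   0.        ,   1.        ]]), 'xyz': array([ 0.64787229, -0.32292306,  0.39099236]), 'attitude': array([ 2.28640513, -1.82094096, -0.24634313])}
[323.94988426 241.84563688] [323.58639567 230.91012283]
```

View pics/w1.png

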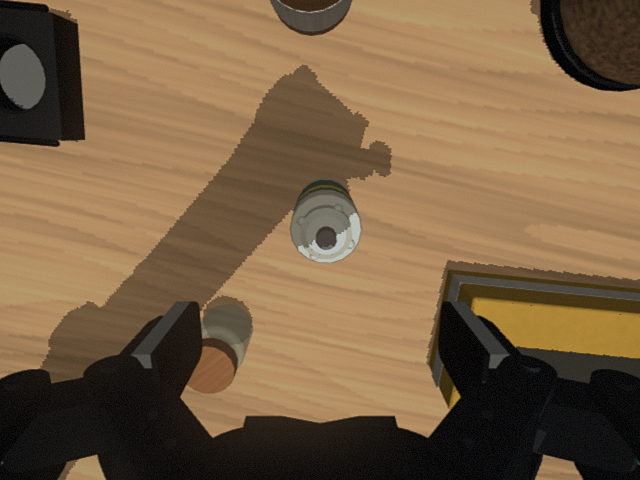

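The wrist view shows the nozzle at (326,238) and the ledge circle centred near (326,229), within about 3 mm of the prediction. The fingers straddle the can with nothing in the way.

```bash
python3 - <<'E'
from h import *
o=r.get_obs();p=r.camera_params("wrist")
a,b=hit(p,(326,238),.138),hit(p,(326,229.5),.108);c=(a+b)/2;print(a,b,totool(o,[c[0],c[1],.091]))
E
```

```text
[ 0.58933634 -0.33517282  0.138     ] [ 0.58806187 -0.33580212  0.108     ] [ -0.74444381   4.22438587 178.06131172]
```

```bash
python3 - <<'E'
from h import *
o=r.get_obs();p=r.camera_params("wrist");q=dict(p,xyz=np.array([.64787229,-.32292306,.39099236]),attitude=np.array([2.28640513,-1.82094096,-.24634313]))
print(o["time_s"],o["position"],o["dq"].round(3))
a,b=hit(q,(326,238),.138),hit(q,(326,229.5),.108);c=(a+b)/2;print(a,b,totool(o,[c[0],c[1],.091]))
im=r.capture("wrist");h=cv2.cvtColor(im,cv2.COLOR_RGB2HSV)
m=(h[...,1]<45)&(h[...,2]>100);e=cv2.minEnclosingCircle(blob(m,(270,170,390,290)));print(e,hit(p,e[0],.108))
E
```

```text
1.4833 [ 0.58750336 -0.33246596  0.26908333] [ 0.022 -0.025 -0.028  0.074 -0.018 -0.015  0.082]
[ 0.58286396 -0.34172144  0.138     ] [ 0.58143272 -0.34248309  0.108     ] [ -8.65029758   9.13954373 177.97990524]
((332.6425476074219, 239.28236389160156), 34.90635299682617) [ 0.58201214 -0.34230099  0.108     ]
```

Request:
play_rows([
  {"rot": [0, 0, 0], "translation": [0, 0, 10], "jaw": 1},
  {"rot": [0, 0, 0], "translation": [0, 0, 20], "jaw": 1},
  {"rot": [0, 0, 0], "translation": [0, 0, 20], "jaw": 1},
  {"rot": [0, 0, 0], "translation": [0, 0, 20], "jaw": 1},
  {"rot": [0, 0, 0], "translation": [0, 0, 10], "jaw": 1},
  {"rot": [0, 0, 0], "translation": [0, 0, 0], "jaw": 1},
  {"rot": [0, 0, 0], "translation": [0, 0, 0], "jaw": 1},
  {"rot": [0, 0, 0], "translation": [0, 0, 0], "jaw": 1},
])

```text
time_s: 2.2
position: [0.58, -0.3423, 0.1916]
eef_rot: [3.121, 0.348, 0.003]
wrist_force: [0.5, -0.2, 1.7]
finger_gap: 0.0856
gripper_force: 0.0
```

```bash
python3 - <<'E'
from h import *
o=r.get_obs();print(o["time_s"],o["position"],o["dq"].round(3),totool(o,[.582,-.342,.091]),R.from_rotvec(o["eef_rot"]).as_matrix().round(3))
E
```

```text
2.2 [ 0.57999814 -0.34227644  0.19156222] [-0.005 -0.01  -0.003 -0.011 -0.004 -0.002  0.001] [ 1.85598079e+00 -5.52578681e-03  1.00565402e+02] [[ 0.975  0.22   0.002]
 [ 0.22  -0.975 -0.001]
 [ 0.002  0.002 -1.   ]]
```

Request:
play_rows([
  {"rot": [0, 0, 0], "translation": [2, 0, 10], "jaw": 1},
  {"rot": [0, 0, 0], "translation": [0, 0, 20], "jaw": 1},
  {"rot": [0, 0, 0], "translation": [0, 0, 20], "jaw": 1},
  {"rot": [0, 0, 0], "translation": [0, 0, 20], "jaw": 1},
  {"rot": [0, 0, 0], "translation": [0, 0, 20], "jaw": 1},
  {"rot": [0, 0, 0], "translation": [0, 0, 10], "jaw": 1},
  {"rot": [0, 0, 0], "translation": [0, 0, 0], "jaw": 1},
  {"rot": [0, 0, 0], "translation": [0, 0, 0], "jaw": 1},
], squeeze=40)

```text
time_s: 2.87
position: [0.5821, -0.341, 0.0906]
eef_rot: [3.122, 0.349, 0.001]
wrist_force: [1.1, -0.2, 0.1]
finger_gap: 0.0851
gripper_force: 0.0
```

Request:
play_rows([
  {"rot": [0, 0, 0], "translation": [0, 0, 0], "jaw": 0.7},
  {"rot": [0, 0, 0], "translation": [0, 0, 0], "jaw": 0.6},
  {"rot": [0, 0, 0], "translation": [0, 0, 0], "jaw": 0.5},
  {"rot": [0, 0, 0], "translation": [0, 0, 0], "jaw": 0.4},
  {"rot": [0, 0, 0], "translation": [0, 0, 0], "jaw": 0.3},
  {"rot": [0, 0, 0], "translation": [0, 0, 0], "jaw": 0.2},
  {"rot": [0, 0, 0], "translation": [0, 0, 0], "jaw": 0.2},
  {"rot": [0, 0, 0], "translation": [0, 0, 0], "jaw": 0.2},
])

```text
time_s: 3.53
position: [0.5824, -0.3415, 0.0916]
eef_rot: [3.121, 0.349, 0.003]
wrist_force: [-0.0, -1.1, 6.5]
finger_gap: 0.0521
gripper_force: 42.4
```

Request:
play_rows([
  {"rot": [0, 0, 0], "translation": [0, 0, -5], "jaw": 0.2},
  {"rot": [0, 0, 0], "translation": [0, 0, -10], "jaw": 0.2},
  {"rot": [0, 0, 0], "translation": [0, 0, -15], "jaw": 0.2},
  {"rot": [0, 0, 0], "translation": [0, 0, -20], "jaw": 0.2},
  {"rot": [0, 0, 0], "translation": [0, 0, -20], "jaw": 0.2},
  {"rot": [0, 0, 0], "translation": [0, 0, -10], "jaw": 0.2},
  {"rot": [0, 0, 0], "translation": [0, 0, -5], "jaw": 0.2},
  {"rot": [0, 0, 0], "translation": [0, 0, 0], "jaw": 0.2},
])

```text
time_s: 4.2
position: [0.5819, -0.3409, 0.1763]
eef_rot: [3.121, 0.349, 0.002]
wrist_force: [1.5, -0.5, -2.5]
finger_gap: 0.052
gripper_force: 42.2
```

```bash
python3 - <<'E'
from h import *
o=r.get_obs();print(o["finger_gap"],o["gripper_force"],o["wrist_force"],o["torque"],totool(o,[.635,-.058,.172]))
E
```

```text
0.05204929395403481 42.241451687878 [ 1.47606768 -0.53576707 -2.51211156] [-0.03474616 -0.03957046  0.02275863] [ 114.28896191 -264.12489494    4.18139445]
```

Request:
play_rows([
  {"rot": [0, 0, 0], "translation": [10, -12, 0], "jaw": 0.2},
  {"rot": [0, 0, 0], "translation": [18, -28, 0], "jaw": 0.2},
  {"rot": [0, 0, 0], "translation": [22, -34, 0], "jaw": 0.2},
  {"rot": [0, 0, 0], "translation": [22, -34, 0], "jaw": 0.2},
  {"rot": [0, 0, 0], "translation": [22, -34, 0], "jaw": 0.2},
  {"rot": [0, 0, 0], "translation": [14, -22, 0], "jaw": 0.2},
  {"rot": [0, 0, 0], "translation": [6, -10, 0], "jaw": 0.2},
  {"rot": [0, 0, 0], "translation": [0, 0, 0], "jaw": 0.2},
])

```text
time_s: 4.87
position: [0.6553, -0.1382, 0.1736]
eef_rot: [-3.115, -0.363, 0.002]
wrist_force: [0.4, 0.3, -2.7]
finger_gap: 0.0524
gripper_force: 42.4
```

Request:
play_rows([
  {"rot": [0, 0, 0], "translation": [0, 0, 0], "jaw": 0.2},
  {"rot": [0, 0, 0], "translation": [0, 0, 0], "jaw": 0.2},
  {"rot": [0, 0, 0], "translation": [0, 0, 0], "jaw": 0.2},
  {"rot": [0, 0, 0], "translation": [0, 0, 0], "jaw": 0.2},
  {"rot": [0, 0, 0], "translation": [0, 0, 0], "jaw": 0.2},
  {"rot": [0, 0, 0], "translation": [0, 0, 0], "jaw": 0.2},
  {"rot": [0, 0, 0], "translation": [0, 0, 0], "jaw": 0.2},
  {"rot": [0, 0, 0], "translation": [0, 0, 0], "jaw": 0.2},
])

```text
time_s: 5.53
position: [0.6544, -0.1462, 0.1754]
eef_rot: [-3.122, -0.349, -0.0]
wrist_force: [0.2, 0.3, -2.7]
finger_gap: 0.0518
gripper_force: 42.4
```

```bash
python3 - <<'E'
from h import *
o=r.get_obs();print(o["time_s"],o["position"],o["eef_rot"])
p=r.camera_params("wrist");im=r.capture("wrist");np.save("pw2.npy",p,allow_pickle=True);cv2.imwrite("pics/w2.png",im[:,:,::-1])
for X in([.635,-.058,.035],[.635,-.058,.007]):print(proj(p,X))
E
```

```text
5.5333 [ 0.65438168 -0.14616793  0.17540536] [-3.12208781e+00 -3.48833181e-01 -2.07387737e-04]
[187.45020842 234.09516546]
[199.44753635 224.77526434]
```

View pics/w2.png

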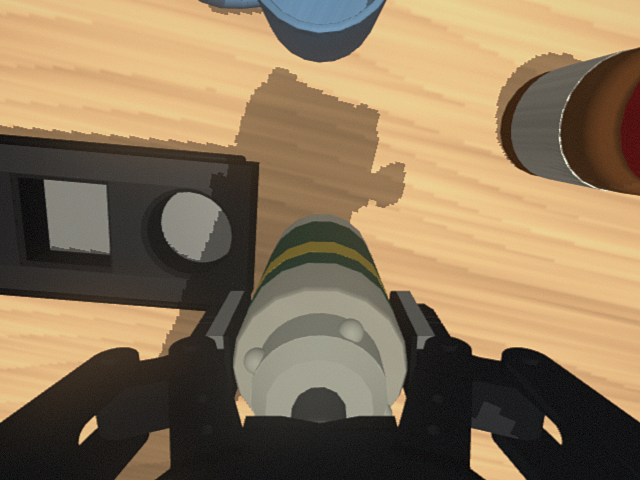

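The wrist view shows the can held straight, with its nozzle at col 319. The pocket mouth is centred near (189,230), close to the predicted (187,234); I enlarge it to pin this down.

```bash
python3 - <<'E'
from h import *
p=np.load("pw2.npy",allow_pickle=True).item()
im=cv2.imread("pics/w2.png")
c=cv2.resize(im[160:300,120:260],None,fx=4,fy=4,interpolation=cv2.INTER_CUBIC)
c=np.uint8(255*(c/255.)**.5)
for rad,z,col in((.032,.035,(0,0,255)),(.029,.032,(0,255,255)),(.029,.007,(255,0,0))):
    a=np.linspace(0,6.283,90);q=np.array([proj(p,[.635+rad*np.cos(t),-.058+rad*np.sin(t),z]) for t in a])
    cv2.polylines(c,[np.int32((q-[120,160])*4)],True,col,1)
cv2.imwrite("pics/w2z.png",c)
E
```

```text
(no output)
```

View pics/w2z.png

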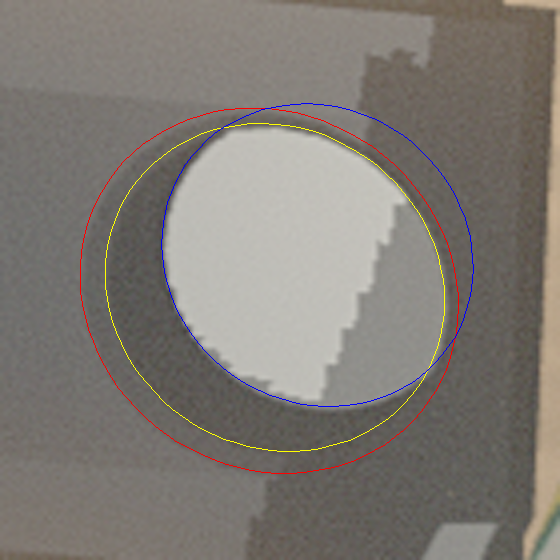

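The overlaid rings match the pocket at (0.635,-0.058) to within 1 mm, so I move over it.

```bash
python3 - <<'E'
from h import *
o=r.get_obs();print(o["position"],totool(o,[.635,-.058,.14]))
E
```

```text
[ 0.65441474 -0.14601287  0.17539263] [  0.50191726 -90.12389832  35.4014956 ]
```

Request:
play_rows([
  {"rot": [0, 0, 0], "translation": [0, -15, 0], "jaw": 0.2},
  {"rot": [0, 0, 0], "translation": [0.5, -25, 0], "jaw": 0.2},
  {"rot": [0, 0, 0], "translation": [0, -25, 5], "jaw": 0.2},
  {"rot": [0, 0, 0], "translation": [0, -15, 10], "jaw": 0.2},
  {"rot": [0, 0, 0], "translation": [0, -10, 10], "jaw": 0.2},
  {"rot": [0, 0, 0], "translation": [0, 0, 10], "jaw": 0.2},
  {"rot": [0, 0, 0], "translation": [0, 0, 0], "jaw": 0.2},
  {"rot": [0, 0, 0], "translation": [0, 0, 0], "jaw": 0.2},
])

```text
time_s: 6.25
position: [0.6347, -0.0589, 0.1398]
eef_rot: [3.121, 0.348, -0.002]
wrist_force: [0.1, -0.4, -1.9]
finger_gap: 0.0524
gripper_force: 42.5
```

Request:
play_rows([
  {"rot": [0, 0, 0], "translation": [0, 0, 0], "jaw": 0.2},
  {"rot": [0, 0, 0], "translation": [0, 0, 0], "jaw": 0.2},
  {"rot": [0, 0, 0], "translation": [0, 0, 0], "jaw": 0.2},
  {"rot": [0, 0, 0], "translation": [0, 0, 0], "jaw": 0.2},
  {"rot": [0, 0, 0], "translation": [0, 0, 0], "jaw": 0.2},
  {"rot": [0, 0, 0], "translation": [0, 0, 0], "jaw": 0.2},
  {"rot": [0, 0, 0], "translation": [0, 0, 0], "jaw": 0.2},
  {"rot": [0, 0, 0], "translation": [0, 0, 0], "jaw": 0.2},
])

```text
time_s: 6.92
position: [0.635, -0.0581, 0.1403]
eef_rot: [-3.122, -0.349, -0.0]
wrist_force: [0.0, 0.5, -2.2]
finger_gap: 0.0525
gripper_force: 42.5
```

```bash
python3 - <<'E'
from h import *
o=r.get_obs();print(o["position"],totool(o,[.635,-.058,.0986]),o["wrist_force"])
E
```

```text
[ 0.63502016 -0.05805017  0.14034738] [-9.07009106e-03 -4.95887044e-02  4.17473839e+01] [ 0.04118773  0.47048206 -2.16121872]
```

Lower 24 mm first, into the pocket mouth, then check the forces.

Request:
play_rows([
  {"rot": [0, 0, 0], "translation": [0, 0, 4], "jaw": 0.2},
  {"rot": [0, 0, 0], "translation": [0, 0, 4], "jaw": 0.2},
  {"rot": [0, 0, 0], "translation": [0, 0, 4], "jaw": 0.2},
  {"rot": [0, 0, 0], "translation": [0, 0, 3], "jaw": 0.2},
  {"rot": [0, 0, 0], "translation": [0, 0, 3], "jaw": 0.2},
  {"rot": [0, 0, 0], "translation": [0, 0, 3], "jaw": 0.2},
  {"rot": [0, 0, 0], "translation": [0, 0, 3], "jaw": 0.2},
  {"rot": [0, 0, 0], "translation": [0, 0, 0], "jaw": 0.2},
])

```text
time_s: 7.58
position: [0.6346, -0.058, 0.1155]
eef_rot: [-3.122, -0.349, 0.002]
wrist_force: [-0.4, -0.1, -2.6]
finger_gap: 0.052
gripper_force: 42.5
```

Request:
play_rows([
  {"rot": [0, 0, 0], "translation": [0, 0, 3], "jaw": 0.2},
  {"rot": [0, 0, 0], "translation": [0, 0, 3], "jaw": 0.2},
  {"rot": [0, 0, 0], "translation": [0, 0, 3], "jaw": 0.2},
  {"rot": [0, 0, 0], "translation": [0, 0, 3], "jaw": 0.2},
  {"rot": [0, 0, 0], "translation": [0, 0, 3], "jaw": 0.2},
  {"rot": [0, 0, 0], "translation": [0, 0, 1], "jaw": 0.2},
  {"rot": [0, 0, 0], "translation": [0, 0, 0], "jaw": 0.2},
  {"rot": [0, 0, 0], "translation": [0, 0, 0], "jaw": 0.2},
])

```text
time_s: 8.25
position: [0.6351, -0.0581, 0.1003]
eef_rot: [-3.122, -0.349, -0.0]
wrist_force: [-0.6, -0.2, -2.3]
finger_gap: 0.0519
gripper_force: 42.5
```

Request:
play_rows([
  {"rot": [0, 0, 0], "translation": [0, 0, 0.5], "jaw": 0.2},
  {"rot": [0, 0, 0], "translation": [0, 0, 0.5], "jaw": 0.2},
  {"rot": [0, 0, 0], "translation": [0, 0, 0.5], "jaw": 0.2},
  {"rot": [0, 0, 0], "translation": [0, 0, 0.5], "jaw": 0.2},
  {"rot": [0, 0, 0], "translation": [0, 0, 0], "jaw": 0.2},
  {"rot": [0, 0, 0], "translation": [0, 0, 0], "jaw": 0.2},
  {"rot": [0, 0, 0], "translation": [0, 0, 0], "jaw": 0.2},
  {"rot": [0, 0, 0], "translation": [0, 0, 0], "jaw": 0.2},
])

```text
time_s: 8.92
position: [0.6352, -0.0581, 0.0986]
eef_rot: [-3.122, -0.349, -0.001]
wrist_force: [-0.9, 1.2, 0.7]
finger_gap: 0.0524
gripper_force: 42.6
```

It has touched down, so I release.

Request:
play_rows([
  {"rot": [0, 0, 0], "translation": [0, 0, 0.3], "jaw": 0.2},
  {"rot": [0, 0, 0], "translation": [0, 0, 0], "jaw": 0.65},
  {"rot": [0, 0, 0], "translation": [0, 0, 0], "jaw": 0.7},
  {"rot": [0, 0, 0], "translation": [0, 0, 0], "jaw": 0.8},
  {"rot": [0, 0, 0], "translation": [0, 0, 0], "jaw": 0.9},
  {"rot": [0, 0, 0], "translation": [0, 0, 0], "jaw": 1},
  {"rot": [0, 0, 0], "translation": [0, 0, 0], "jaw": 1},
  {"rot": [0, 0, 0], "translation": [0, 0, 0], "jaw": 1},
])

```text
time_s: 9.58
position: [0.6351, -0.0581, 0.0981]
eef_rot: [-3.122, -0.349, -0.0]
wrist_force: [0.3, 0.6, 0.5]
finger_gap: 0.0855
gripper_force: 0.0
```

Request:
play_rows([
  {"rot": [0, 0, 0], "translation": [0, 0, -5], "jaw": 1},
  {"rot": [0, 0, 0], "translation": [0, 0, -15], "jaw": 1},
  {"rot": [0, 0, 0], "translation": [0, 0, -30], "jaw": 1},
  {"rot": [0, 0, 0], "translation": [0, 0, -35], "jaw": 1},
  {"rot": [0, 0, 0], "translation": [0, 0, -35], "jaw": 1},
  {"rot": [0, 0, 0], "translation": [0, 0, -35], "jaw": 1},
  {"rot": [0, 0, 0], "translation": [0, 0, -15], "jaw": 1},
  {"rot": [0, 0, 0], "translation": [0, 0, -5], "jaw": 1},
])

```text
time_s: 10.25
position: [0.6368, -0.0582, 0.2779]
eef_rot: [3.121, 0.349, 0.013]
wrist_force: [0.3, -1.0, -0.4]
finger_gap: 0.0854
gripper_force: 0.0
```

Request:
play_rows([
  {"rot": [0, 0, 0], "translation": [0, 0, 0], "jaw": 1},
  {"rot": [0, 0, 0], "translation": [0, 0, 0], "jaw": 1},
  {"rot": [0, 0, 0], "translation": [0, 0, 0], "jaw": 1},
  {"rot": [0, 0, 0], "translation": [0, 0, 0], "jaw": 1},
  {"rot": [0, 0, 0], "translation": [0, 0, 0], "jaw": 1},
  {"rot": [0, 0, 0], "translation": [0, 0, 0], "jaw": 1},
  {"rot": [0, 0, 0], "translation": [0, 0, 0], "jaw": 1},
  {"rot": [0, 0, 0], "translation": [0, 0, 0], "jaw": 1},
])

```text
time_s: 10.92
position: [0.635, -0.0581, 0.2727]
eef_rot: [-3.122, -0.349, 0.001]
wrist_force: [-0.6, -0.4, 0.1]
finger_gap: 0.0853
gripper_force: 0.0
```

```bash
python3 - <<'E'
from h import *
o=r.get_obs();print(o["time_s"],o["position"],o["wrist_force"],totool(o,[.569,.330,.27]))
p=r.camera_params("wrist");im=r.capture("wrist");np.save("pw3.npy",p,allow_pickle=True)
im=im[:,:,::-1].copy();cv2.imwrite("pics/w3raw.png",im)
for rad,z,col in((.0265,.115,(0,0,255)),(.0185,.132,(255,0,0)),(.007,.145,(0,255,255))):
    q=np.array([proj(p,[.635+rad*np.cos(t),-.058+rad*np.sin(t),z]) for t in np.linspace(0,6.283,90)])
    cv2.polylines(im,[np.int32(q*4)],True,col,1,shift=2)
c=cv2.resize(im[150:330,220:420],None,fx=3,fy=3)
s=r.capture("scene")[:,:,::-1];s=cv2.resize(s[180:300,240:375],None,fx=4,fy=4)[:540,:]
c=np.hstack([c[:480],cv2.resize(s,(200*1,178))[:1].repeat(480,0)*0]) if 0 else c
cv2.imwrite("pics/w3.png",c)
E
```

```text
10.9167 [ 0.6349947  -0.05805624  0.27272645] [-0.62238066 -0.39664373  0.0800423 ] [  21.38757675 -393.04592366    2.80253479]
```

View pics/w3.png

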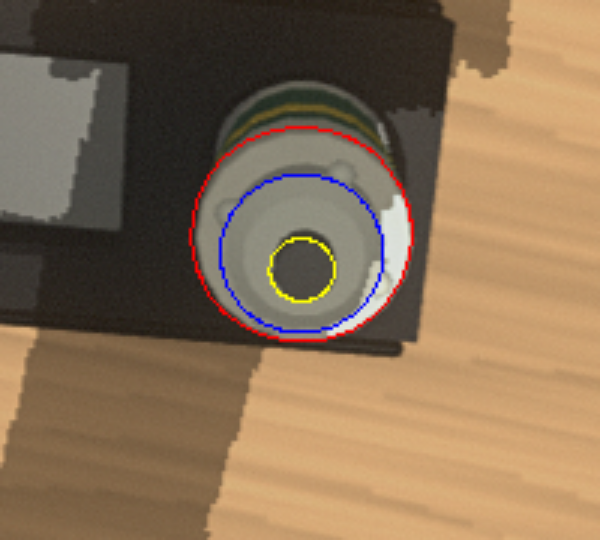

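The can stands upright and free in the pocket, within about 1 mm of the rings; its nozzle at crop (303,263) puts the axis at about (0.636,-0.058). Next I go over the cap.

Request:
play_rows([
  {"rot": [0, 0, 0], "translation": [0, -15, 0], "jaw": 1},
  {"rot": [0, 0, 0], "translation": [2, -30, 0], "jaw": 1},
  {"rot": [0, 0, 0], "translation": [2, -35, 0], "jaw": 1},
  {"rot": [0, 0, 0], "translation": [2, -35, 0], "jaw": 1},
  {"rot": [0, 0, 0], "translation": [2, -35, 0], "jaw": 1},
  {"rot": [0, 0, 0], "translation": [2, -35, 0], "jaw": 1},
  {"rot": [0, 0, 0], "translation": [2, -35, 0], "jaw": 1},
  {"rot": [0, 0, 0], "translation": [2, -35, 0], "jaw": 1},
])

```text
time_s: 11.68
position: [0.591, 0.1968, 0.2734]
eef_rot: [-3.121, -0.351, -0.0]
wrist_force: [-0.1, -0.1, -0.1]
finger_gap: 0.0856
gripper_force: 0.0
```

Request:
play_rows([
  {"rot": [0, 0, 0], "translation": [2, -35, 0], "jaw": 1},
  {"rot": [0, 0, 0], "translation": [2, -35, 0], "jaw": 1},
  {"rot": [0, 0, 0], "translation": [2, -35, 0], "jaw": 1},
  {"rot": [0, 0, 0], "translation": [1, -23, 0], "jaw": 1},
  {"rot": [0, 0, 0], "translation": [0, -10, 0], "jaw": 1},
  {"rot": [0, 0, 0], "translation": [0, 0, 0], "jaw": 1},
  {"rot": [0, 0, 0], "translation": [0, 0, 0], "jaw": 1},
  {"rot": [0, 0, 0], "translation": [0, 0, 0], "jaw": 1},
])

```text
time_s: 12.35
position: [0.5697, 0.3269, 0.2732]
eef_rot: [3.12, 0.343, 0.001]
wrist_force: [0.4, -0.5, -0.9]
finger_gap: 0.085
gripper_force: 0.0
```

Request:
play_rows([
  {"rot": [0, 0, 0], "translation": [0, 0, 15], "jaw": 1},
  {"rot": [0, 0, 0], "translation": [0, 0, 30], "jaw": 1},
  {"rot": [0, 0, 0], "translation": [0, 0, 35], "jaw": 1},
  {"rot": [0, 0, 0], "translation": [0, 0, 30], "jaw": 1},
  {"rot": [0, 0, 0], "translation": [0, 0, 10], "jaw": 1},
  {"rot": [0, 0, 0], "translation": [0, 0, 0], "jaw": 1},
  {"rot": [0, 0, 0], "translation": [0, 0, 0], "jaw": 1},
  {"rot": [0, 0, 0], "translation": [0, 0, 0], "jaw": 1},
])

```text
time_s: 13.02
position: [0.5705, 0.3299, 0.1556]
eef_rot: [-3.121, -0.347, -0.007]
wrist_force: [0.1, 1.2, 0.2]
finger_gap: 0.0856
gripper_force: 0.0
```

```bash
python3 - <<'E'
from h import *
o=r.get_obs();print(o["time_s"],o["position"],o["dq"].round(3))
p=r.camera_params("wrist");im=r.capture("wrist");cv2.imwrite("pics/w4raw.png",im[:,:,::-1])
h=cv2.cvtColor(im,cv2.COLOR_RGB2HSV);m=(h[...,0]>45)&(h[...,0]<80)&(h[...,1]>100)&(h[...,2]>40)
c=blob(m);print(cv2.contourArea(c),cv2.boundingRect(c))
# bottom (near) edges: project cap model circles to compare
e=cv2.fitEllipse(c);print(e)
for X in([.569,.330]):pass
hull=lambda x,y:cv2.boundingRect(np.float32([proj(p,[x+.0245*np.cos(t),y+.0245*np.sin(t),z]) for t in np.linspace(0,6.28,80) for z in(0,.04)]))
print(hull(.569,.330),hit(p,e[0],.02),proj(p,[.569,.330,.02]))
im=im[:,:,::-1].copy()
for z,col in((.04,(0,0,255)),(0.,(255,0,0))):
    q=np.array([proj(p,[.569+.0245*np.cos(t),.330+.0245*np.sin(t),z]) for t in np.linspace(0,6.283,90)])
    cv2.polylines(im,[np.int32(q*4)],True,col,1,shift=2)
cv2.imwrite("pics/w4.png",im)
E
```

```text
13.0167 [0.57054266 0.32989346 0.15559976] [-0.008 -0.012 -0.005 -0.003  0.001 -0.003 -0.001]
4831.5 (281, 199, 76, 84)
((318.711669921875, 241.287841796875), (74.35838317871094, 82.9164810180664), 0.34961071610450745)
(280, 198, 80, 87) [0.56772726 0.33048289 0.02      ] [319.83104362 239.65209868]
```

View pics/w4.png

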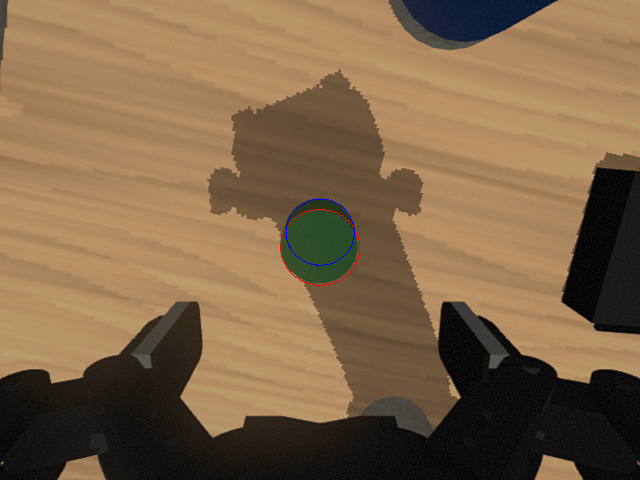

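The model rings sit on the cap in the view; the cap is at about (0.5685,0.330), centred near (319,241) px.

Request:
play_rows([
  {"rot": [0, 0, 0], "translation": [-2, -0.8, 15], "jaw": 1},
  {"rot": [0, 0, 0], "translation": [0, 0, 25], "jaw": 1},
  {"rot": [0, 0, 0], "translation": [0, 0, 30], "jaw": 1},
  {"rot": [0, 0, 0], "translation": [0, 0, 30], "jaw": 1},
  {"rot": [0, 0, 0], "translation": [0, 0, 20], "jaw": 1},
  {"rot": [0, 0, 0], "translation": [0, 0, 9], "jaw": 1},
  {"rot": [0, 0, 0], "translation": [0, 0, 0], "jaw": 1},
  {"rot": [0, 0, 0], "translation": [0, 0, 0], "jaw": 1},
], squeeze=40)

```text
time_s: 13.73
position: [0.5677, 0.3309, 0.0256]
eef_rot: [-3.121, -0.349, -0.004]
wrist_force: [0.7, 0.4, 0.7]
finger_gap: 0.0852
gripper_force: 0.0
```

Request:
play_rows([
  {"rot": [0, 0, 0], "translation": [0, 0, 0], "jaw": 0.8},
  {"rot": [0, 0, 0], "translation": [0, 0, 0], "jaw": 0.7},
  {"rot": [0, 0, 0], "translation": [0, 0, 0], "jaw": 0.6},
  {"rot": [0, 0, 0], "translation": [0, 0, 0], "jaw": 0.5},
  {"rot": [0, 0, 0], "translation": [0, 0, 0], "jaw": 0.4},
  {"rot": [0, 0, 0], "translation": [0, 0, 0], "jaw": 0.3},
  {"rot": [0, 0, 0], "translation": [0, 0, 0], "jaw": 0.2},
  {"rot": [0, 0, 0], "translation": [0, 0, 0], "jaw": 0.2},
])

```text
time_s: 14.4
position: [0.5675, 0.3308, 0.026]
eef_rot: [-3.121, -0.349, -0.004]
wrist_force: [-0.8, -0.6, 5.6]
finger_gap: 0.0476
gripper_force: 41.6
```

Request:
play_rows([
  {"rot": [0, 0, 0], "translation": [0, 0, -5], "jaw": 0.2},
  {"rot": [0, 0, 0], "translation": [0, 0, -20], "jaw": 0.2},
  {"rot": [0, 0, 0], "translation": [0, 0, -35], "jaw": 0.2},
  {"rot": [0, 0, 0], "translation": [0, 0, -35], "jaw": 0.2},
  {"rot": [0, 0, 0], "translation": [0, 0, -35], "jaw": 0.2},
  {"rot": [0, 0, 0], "translation": [0, 0, -35], "jaw": 0.2},
  {"rot": [0, 0, 0], "translation": [0, 0, -20], "jaw": 0.2},
  {"rot": [0, 0, 0], "translation": [0, 0, -5], "jaw": 0.2},
])

```text
time_s: 15.07
position: [0.5685, 0.3314, 0.2196]
eef_rot: [-3.118, -0.349, -0.014]
wrist_force: [-0.6, 0.2, -0.2]
finger_gap: 0.0481
gripper_force: 41.3
```

```bash
python3 - <<'E'
from h import *
o=r.get_obs();print(o["position"],totool(o,[.635,-.058,.205]),o["finger_gap"],o["wrist_force"])
E
```

```text
[0.56852827 0.33138811 0.21962814] [-21.29350832 394.49868581  13.15083331] 0.048143743160676856 [-0.56522499  0.1781394  -0.16018843]
```

Request:
play_rows([
  {"rot": [0, 0, 0], "translation": [0, 15, 0], "jaw": 0.2},
  {"rot": [0, 0, 0], "translation": [-2, 30, 0], "jaw": 0.2},
  {"rot": [0, 0, 0], "translation": [-2, 35, 0], "jaw": 0.2},
  {"rot": [0, 0, 0], "translation": [-2, 35, 0], "jaw": 0.2},
  {"rot": [0, 0, 0], "translation": [-2, 35, 0], "jaw": 0.2},
  {"rot": [0, 0, 0], "translation": [-2, 35, 0], "jaw": 0.2},
  {"rot": [0, 0, 0], "translation": [-2, 35, 0], "jaw": 0.2},
  {"rot": [0, 0, 0], "translation": [-2, 35, 0], "jaw": 0.2},
])

```text
time_s: 15.73
position: [0.6076, 0.0748, 0.2115]
eef_rot: [3.121, 0.347, -0.008]
wrist_force: [0.7, -0.6, -0.4]
finger_gap: 0.048
gripper_force: 41.3
```

Request:
play_rows([
  {"rot": [0, 0, 0], "translation": [-2, 35, 0], "jaw": 0.2},
  {"rot": [0, 0, 0], "translation": [-2, 35, 0], "jaw": 0.2},
  {"rot": [0, 0, 0], "translation": [-2, 35, 0], "jaw": 0.2},
  {"rot": [0, 0, 0], "translation": [-1, 24, 0], "jaw": 0.2},
  {"rot": [0, 0, 0], "translation": [0, 10, 0], "jaw": 0.2},
  {"rot": [0, 0, 0], "translation": [0, 0, 0], "jaw": 0.2},
  {"rot": [0, 0, 0], "translation": [0, 0, 0], "jaw": 0.2},
  {"rot": [0, 0, 0], "translation": [0, 0, 0], "jaw": 0.2},
])

```text
time_s: 16.4
position: [0.6325, -0.0554, 0.2132]
eef_rot: [-3.118, -0.355, 0.002]
wrist_force: [-0.6, -0.7, -0.8]
finger_gap: 0.0483
gripper_force: 41.3
```

Request:
play_rows([
  {"rot": [0, 0, 0], "translation": [0, 0, 0], "jaw": 0.2},
  {"rot": [0, 0, 0], "translation": [0, 0, 0], "jaw": 0.2},
  {"rot": [0, 0, 0], "translation": [0, 0, 0], "jaw": 0.2},
  {"rot": [0, 0, 0], "translation": [0, 0, 0], "jaw": 0.2},
  {"rot": [0, 0, 0], "translation": [0, 0, 0], "jaw": 0.2},
  {"rot": [0, 0, 0], "translation": [0, 0, 0], "jaw": 0.2},
  {"rot": [0, 0, 0], "translation": [0, 0, 0], "jaw": 0.2},
  {"rot": [0, 0, 0], "translation": [0, 0, 0], "jaw": 0.2},
])

```text
time_s: 17.07
position: [0.6331, -0.0588, 0.214]
eef_rot: [-3.122, -0.349, 0.0]
wrist_force: [-0.3, 0.7, -1.0]
finger_gap: 0.0482
gripper_force: 41.3
```

```bash
python3 - <<'E'
from h import *
o=r.get_obs();print(o["position"],o["eef_rot"],totool(o,[.635,-.058,.16]),o["finger_gap"],o["wrist_force"])
im=r.capture("wrist")[:,:,::-1];s=r.capture("scene")[:,:,::-1]
a=cv2.resize(im,(400,300));b=cv2.resize(s[130:310,220:400],(400,400))
cv2.imwrite("pics/w5.png",np.vstack([a,b[:300]]) if 0 else np.hstack([cv2.resize(im[150:480,150:490],(400,388)),cv2.resize(s[130:310,220:400],(388,388))]))
E
```

```text
[ 0.6331113  -0.05876988  0.21403274] [-3.12208702e+00 -3.49060602e-01  4.85755768e-06] [ 2.01193927 -0.33088873 54.03276469] 0.04821836302269917 [-0.28372685  0.67344214 -0.9563305 ]
```

View pics/w5.png

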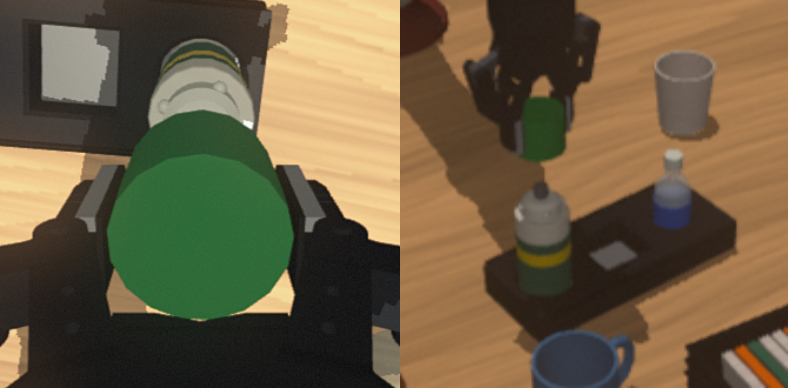

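The cap is held level and centred over the can, with the pads clear of its rim; the scene half shows it directly above the nozzle. Now I lower it over the nozzle to just short of the lugs.

Request:
play_rows([
  {"rot": [0, 0, 0], "translation": [2, -0.3, 8], "jaw": 0.2},
  {"rot": [0, 0, 0], "translation": [0, 0, 12], "jaw": 0.2},
  {"rot": [0, 0, 0], "translation": [0, 0, 12], "jaw": 0.2},
  {"rot": [0, 0, 0], "translation": [0, 0, 8], "jaw": 0.2},
  {"rot": [0, 0, 0], "translation": [0, 0, 5], "jaw": 0.2},
  {"rot": [0, 0, 0], "translation": [0, 0, 5], "jaw": 0.2},
  {"rot": [0, 0, 0], "translation": [0, 0, 5], "jaw": 0.2},
  {"rot": [0, 0, 0], "translation": [0, 0, 5], "jaw": 0.2},
], squeeze=60)

```text
time_s: 17.83
position: [0.6354, -0.058, 0.154]
eef_rot: [3.122, 0.349, 0.002]
wrist_force: [-0.2, 0.9, -0.2]
finger_gap: 0.0474
gripper_force: 61.7
```

Request:
play_rows([
  {"rot": [0, 0, 0], "translation": [0, 0, 0], "jaw": 0.2},
  {"rot": [0, 0, 0], "translation": [0, 0, 0], "jaw": 0.2},
  {"rot": [0, 0, 0], "translation": [0, 0, 0], "jaw": 0.2},
  {"rot": [0, 0, 0], "translation": [0, 0, 0], "jaw": 0.2},
  {"rot": [0, 0, 0], "translation": [0, 0, 0], "jaw": 0.2},
  {"rot": [0, 0, 0], "translation": [0, 0, 0], "jaw": 0.2},
  {"rot": [0, 0, 0], "translation": [0, 0, 0], "jaw": 0.2},
  {"rot": [0, 0, 0], "translation": [0, 0, 0], "jaw": 0.2},
])

```text
time_s: 18.5
position: [0.635, -0.058, 0.1541]
eef_rot: [-3.122, -0.349, -0.0]
wrist_force: [-0.1, -0.6, -0.8]
finger_gap: 0.0475
gripper_force: 61.7
```

Request:
play_rows([
  {"rot": [0, 0, 0], "translation": [0, 0, 1], "jaw": 0.2},
  {"rot": [0, 0, 0], "translation": [0, 0, 1], "jaw": 0.2},
  {"rot": [0, 0, 0], "translation": [0, 0, 1], "jaw": 0.2},
  {"rot": [0, 0, 0], "translation": [0, 0, 1], "jaw": 0.2},
  {"rot": [0, 0, 0], "translation": [0, 0, 1], "jaw": 0.2},
  {"rot": [0, 0, 0], "translation": [0, 0, 1], "jaw": 0.2},
  {"rot": [0, 0, 0], "translation": [0, 0, 0], "jaw": 0.2},
  {"rot": [0, 0, 0], "translation": [0, 0, 0], "jaw": 0.2},
])

```text
time_s: 19.17
position: [0.6357, -0.0587, 0.1512]
eef_rot: [3.121, 0.348, 0.004]
wrist_force: [-3.7, -0.1, 11.6]
finger_gap: 0.0472
gripper_force: 62.7
```

Request:
play_rows([
  {"rot": [0, 0, 0], "translation": [0, 0, 0.5], "jaw": 0.2},
  {"rot": [0, 0, 0], "translation": [0, 0, 0.5], "jaw": 0.2},
  {"rot": [0, 0, 0], "translation": [0, 0, 0.5], "jaw": 0.2},
  {"rot": [0, 0, 0], "translation": [0, 0, 0.5], "jaw": 0.2},
  {"rot": [0, 0, 0], "translation": [0, 0, 0], "jaw": 0.2},
  {"rot": [0, 0, 0], "translation": [0, 0, 0], "jaw": 0.2},
  {"rot": [0, 0, 0], "translation": [0, 0, 0], "jaw": 0.2},
  {"rot": [0, 0, 0], "translation": [0, 0, 0], "jaw": 0.2},
])

```text
time_s: 19.83
position: [0.6357, -0.0585, 0.1476]
eef_rot: [3.121, 0.349, 0.003]
wrist_force: [-2.3, -0.2, 7.4]
finger_gap: 0.0474
gripper_force: 62.4
```

Request:
play_rows([
  {"rot": [0, 0, 0], "translation": [0, 0, 0.5], "jaw": 0.2},
  {"rot": [0, 0, 0], "translation": [0, 0, 0.5], "jaw": 0.2},
  {"rot": [0, 0, 0], "translation": [0, 0, 0], "jaw": 0.2},
  {"rot": [0, 0, 0], "translation": [0, 0, 0], "jaw": 0.2},
  {"rot": [0, 0, 0], "translation": [0, 0, 0], "jaw": 0.2},
  {"rot": [0, 0, 0], "translation": [0, 0, 0], "jaw": 0.2},
  {"rot": [0, 0, 0], "translation": [0, 0, 0], "jaw": 0.2},
  {"rot": [0, 0, 0], "translation": [0, 0, 0], "jaw": 0.2},
])

```text
time_s: 20.5
position: [0.636, -0.0586, 0.1473]
eef_rot: [3.121, 0.349, 0.005]
wrist_force: [-2.1, -1.3, 9.7]
finger_gap: 0.0477
gripper_force: 62.6
```

Request:
play_rows([
  {"rot": [0, 0, 0], "translation": [0, 0, 0.5], "jaw": 0.2},
  {"rot": [0, 0, 0], "translation": [0, 0, 0.5], "jaw": 0.2},
  {"rot": [0, 0, 0], "translation": [0, 0, 0], "jaw": 0.2},
  {"rot": [0, 0, 0], "translation": [0, 0, 0], "jaw": 0.2},
  {"rot": [0, 0, 0], "translation": [0, 0, 0], "jaw": 0.2},
  {"rot": [0, 0, 0], "translation": [0, 0, 0], "jaw": 0.2},
  {"rot": [0, 0, 0], "translation": [0, 0, 0], "jaw": 0.2},
  {"rot": [0, 0, 0], "translation": [0, 0, 0], "jaw": 0.2},
])

```text
time_s: 21.17
position: [0.6364, -0.0584, 0.1464]
eef_rot: [3.121, 0.349, 0.006]
wrist_force: [-2.3, 0.2, 9.4]
finger_gap: 0.0474
gripper_force: 62.6
```

Request:
play_rows([
  {"rot": [0, 0, 0], "translation": [0, 0, 0.5], "jaw": 0.2},
  {"rot": [0, 0, 0], "translation": [0, 0, 0.5], "jaw": 0.2},
  {"rot": [0, 0, 0], "translation": [0, 0, 0], "jaw": 0.2},
  {"rot": [0, 0, 0], "translation": [0, 0, 0], "jaw": 0.2},
  {"rot": [0, 0, 0], "translation": [0, 0, 0], "jaw": 0.2},
  {"rot": [0, 0, 0], "translation": [0, 0, 0], "jaw": 0.2},
  {"rot": [0, 0, 0], "translation": [0, 0, 0], "jaw": 0.2},
  {"rot": [0, 0, 0], "translation": [0, 0, 0], "jaw": 0.2},
])

```text
time_s: 21.83
position: [0.6345, -0.0578, 0.1422]
eef_rot: [-3.122, -0.35, 0.002]
wrist_force: [-0.2, -0.3, -1.9]
finger_gap: 0.0477
gripper_force: 61.9
```

Request:
play_rows([
  {"rot": [0, 0, 0], "translation": [0, 0, 0.5], "jaw": 0.2},
  {"rot": [0, 0, 0], "translation": [0, 0, 0.5], "jaw": 0.2},
  {"rot": [0, 0, 0], "translation": [0, 0, 0], "jaw": 0.2},
  {"rot": [0, 0, 0], "translation": [0, 0, 0], "jaw": 0.2},
  {"rot": [0, 0, 0], "translation": [0, 0, 0], "jaw": 0.2},
  {"rot": [0, 0, 0], "translation": [0, 0, 0], "jaw": 0.2},
  {"rot": [0, 0, 0], "translation": [0, 0, 0], "jaw": 0.2},
  {"rot": [0, 0, 0], "translation": [0, 0, 0], "jaw": 0.2},
])

```text
time_s: 22.5
position: [0.635, -0.058, 0.1421]
eef_rot: [-3.122, -0.349, -0.0]
wrist_force: [1.1, -0.3, -2.7]
finger_gap: 0.0472
gripper_force: 61.9
```

The cap clicked: the force dropped and z jumped 4 mm. I keep pushing to build up the holding force.

Request:
play_rows([
  {"rot": [0, 0, 0], "translation": [0, 0, 0.5], "jaw": 0.2},
  {"rot": [0, 0, 0], "translation": [0, 0, 0.5], "jaw": 0.2},
  {"rot": [0, 0, 0], "translation": [0, 0, 0.5], "jaw": 0.2},
  {"rot": [0, 0, 0], "translation": [0, 0, 0], "jaw": 0.2},
  {"rot": [0, 0, 0], "translation": [0, 0, 0], "jaw": 0.2},
  {"rot": [0, 0, 0], "translation": [0, 0, 0], "jaw": 0.2},
  {"rot": [0, 0, 0], "translation": [0, 0, 0], "jaw": 0.2},
  {"rot": [0, 0, 0], "translation": [0, 0, 0], "jaw": 0.2},
])

```text
time_s: 23.17
position: [0.6352, -0.0584, 0.1412]
eef_rot: [3.122, 0.349, 0.001]
wrist_force: [-2.3, -0.8, 5.3]
finger_gap: 0.0478
gripper_force: 62.4
```

Request:
play_rows([
  {"rot": [0, 0, 0], "translation": [0, 0, 0.5], "jaw": 0.2},
  {"rot": [0, 0, 0], "translation": [0, 0, 0.5], "jaw": 0.2},
  {"rot": [0, 0, 0], "translation": [0, 0, 0], "jaw": 0.2},
  {"rot": [0, 0, 0], "translation": [0, 0, 0], "jaw": 0.2},
  {"rot": [0, 0, 0], "translation": [0, 0, 0], "jaw": 0.2},
  {"rot": [0, 0, 0], "translation": [0, 0, 0], "jaw": 0.2},
  {"rot": [0, 0, 0], "translation": [0, 0, 0], "jaw": 0.2},
  {"rot": [0, 0, 0], "translation": [0, 0, 0], "jaw": 0.2},
])

```text
time_s: 23.83
position: [0.6354, -0.0584, 0.1412]
eef_rot: [3.121, 0.349, 0.002]
wrist_force: [-2.5, -1.1, 9.9]
finger_gap: 0.0479
gripper_force: 63.0
```

Request:
play_rows([
  {"rot": [0, 0, 0], "translation": [0, 0, 0], "jaw": 0.2},
  {"rot": [0, 0, 0], "translation": [0, 0, 0], "jaw": 0.2},
  {"rot": [0, 0, 0], "translation": [0, 0, 0], "jaw": 0.2},
  {"rot": [0, 0, 0], "translation": [0, 0, 0], "jaw": 0.2},
  {"rot": [0, 0, 0], "translation": [0, 0, 0], "jaw": 0.2},
  {"rot": [0, 0, 0], "translation": [0, 0, 0], "jaw": 0.2},
  {"rot": [0, 0, 0], "translation": [0, 0, 0], "jaw": 0.2},
  {"rot": [0, 0, 0], "translation": [0, 0, 0], "jaw": 0.2},
])

```text
time_s: 24.5
position: [0.6354, -0.0584, 0.1412]
eef_rot: [3.121, 0.349, 0.002]
wrist_force: [-3.5, -1.0, 9.5]
finger_gap: 0.0476
gripper_force: 63.0
```

```bash
python3 - <<'E'
from h import *
for i in range(6):
    r.capture("scene");o=r.get_obs();print(o["wrist_force"].round(1),o["position"].round(4))
E
```

```text
[-2.6 -0.3  8.7] [ 0.6354 -0.0584  0.1412]
[-2.9 -1.4  8.5] [ 0.6354 -0.0584  0.1412]
[-4.3 -1.   9.1] [ 0.6354 -0.0584  0.1412]
[-3.6 -1.7  9. ] [ 0.6354 -0.0584  0.1412]
[-3.8 -0.7  9.4] [ 0.6354 -0.0584  0.1412]
[-3.6 -2.3  9.4] [ 0.6354 -0.0584  0.1412]
```

The push holds steady at about 9 N, with the TCP at the height that puts the cap fully home.

```bash
python3 -c "
from workcell import r
print(r.finish_job())"
```

```text
the job is handed in; nothing more can be done
None
```

The can is upright and released in the round pocket, and its cap is clicked on and fully home; I handed the job in at about 25 s with the arm still pressing it down at about 9 N, and nothing else on the counter was deliberately touched.

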